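# Put the vent weight on a pressure cooker and close its hold-down lever

## Robot

A 7-joint arm with a two-finger parallel gripper is mounted at the origin on a cart in front of the work surface, level with it; the furniture and walls round the work are solid. World frame = base frame: x ahead of the robot, y to its left, z up, the work surface at z = 0. Lengths are in m, angles in rad, forces in N, time in s.
With the tool pointing down it reaches from about 0.425 to 0.925 m from the base axis. Payload 6.8 kg.
Tool frame: the origin (TCP) lies at the very end of the fingers, on their centre line; the grasp point (between the pads) lies 19 mm behind it; z points along the fingers, y is the line along which they close (so a half turn about z gives the same grasp; the last joint's range is limited). The gripper opens to 85 mm and grips with 20 to 120 N. Pads are 22 mm wide; open, the fingers measure 114 mm over their backs; the gripper's body (76 mm by 85 mm) begins 54 mm behind the grasp point. The pads swing forward as they close: fully open they stand 13 mm farther back than shut.
Start: joints at [1.134, 0.477, 0.022, 1.555, -0.011, 1.109, -0.083], TCP at [0.218, -0.639, 0.193] pointing down, gripper open.
Joint ranges: [-2.96, 2.96], [-0.34, 2.1], [-1.41, 1.46], [0.24, 2.44], [-1.37, 4.51], [0.17, 1.92], [-2.96, 2.96]. Speed limits (rad/s): [2.39, 2.39, 3.14, 3.14, 3.14, 3.14, 3.14].

## Interface

Orientations are given as a unit quaternion [w, x, y, z].
In Python, from station import telemetry, viewer, job, search_frame, cut_out gives the robot as it stands. The module is installed in compiled form; this text tells all that it offers.
- The arm moves only by the shell command python3 -m crank 'ROWS' [FORCE]. ROWS is JSON, a list of rows, each an object with "delta_rot": the turn, a rotation vector about the tool's x, y, z in degrees, a list of three; "xyz": the shift along the tool's x, y, z in m, a list of three; "fingers": the gripper command: -1 is fully open, 1 is shut, values between are in proportion. In form: [{"delta_rot": [ax, ay, az], "xyz": [dx, dy, dz], "fingers": fingers}, ...]. A call has 1 to 10 rows; each row is the pose to reach, as a shift and turn from the pose commanded when the call began, along the tool's axes at that moment; what a row does not reach only later rows make up. A row lasts 1/10 s, in which the tool goes at most 50 mm and 8.59 degrees, less where a joint would pass 70% of its speed; a pose out of reach is approached as far as the arm can. A call with a gripper value outside its range is refused whole. The fingers move at their own pace and stop on an object; FORCE is the grip in N (left out, the last holds). Time passes only in rows, so rows that repeat a pose let the fingers close. It gives the time, the measured TCP pose, the force, the opening and the grip force at its end, in the units of the state.
- telemetry.get_obs(): the state, without advancing time (a new reading comes with each control period).
- viewer.read_camera(name): name is "scene" or "top" or "wrist"; returns a dict with "img" (480x640x3 uint8, red, green, blue), "fx", "fy", "cx", "cy" (pixels), "origin" and "rotation" of the camera in the world. Camera axes: x right, y up, looking along -z (the intrinsics and any distortion apply to the point x, -y, -z); pixel columns grow to the right and rows downward; lengths in m; the calibration is good to about 2 mm. A picture is of the moment at which its call begins. There is no depth.
- job.hand_in(): hands the job in; it is judged then, once.
Trained networks look in the newest picture that a camera, given by its name, has taken for a name from the list of things; names that differ only in an ending like _2 or _b are one class to them, and where a whole thing is asked for, a point or a joint stands for the part that bears it (a point fixed in the world has none). Each returns a list of dicts, best first, with "score" (0 to 1); they miss things now and then, are a little off and sometimes report something else, mostly with a low value. They report only what shows in the picture. A call takes as long as a camera call.
- search_frame(camera, thing): "pixel" ([column, row] in pixels, amid what is visible of it).
- cut_out(camera, thing): "pixels" (480x640 bool, what is visible of it) and "pixel" ([column, row] in pixels, amid what is visible of it).
The state is a dict: "t": time; "q": joint angles; "joint_vel": joint speeds; "joint_torque": joint torques, N m; "eef_pos": TCP position; "tool_rot": TCP orientation; "contact_force": force on the tool from outside, world axes, zero at the start; "torque": the same for the moment, N m; "gripper_width": opening from 0.0 (shut) to 1.0 (fully open); "grasp_force": force on a finger pad.
Only numpy, scipy, OpenCV 4.12 (cv2) and the standard library are available. Lean on these libraries where they do the work, as an engineer would, in place of code of your own. Each camera call takes 0.05 s, during which the arm holds its last target. There are 200 camera calls.

## Task

The pressure cooker is filled and lidded, but its vent weight still stands somewhere on the stove top: swing the small hold-down lever on the lid up and right back, stand the weight upright and fully home in the vent, then swing the lever fully down again so that it holds the weight captive. Leave everything else on the stove where it stands, and do not let the weight fall over.

Things in the scene. Friction and masses are not known exactly. Their poses are not given: they have to be found in the camera images.
- cooker: Pressure cooker, filled, too heavy to shift, on one of the two burners; aluminium, 194 mm across the lid rim. Origin: centre of its underside; z up. Two black handle bars one above the other, 26 mm wide, reach 236 mm from the centre along its -x, tops 100 mm above the origin; a small loop handle is at +x. The lid is a shallow dome 111 mm above the origin at its centre, 106 mm at 70 mm out.
- vent (a point): Centre of the mouth of the vent bore, on the top face of the valve block (aluminium, 46 x 46 mm) in the middle of the cooker's lid, 126 mm above the cooker's origin; axes as the cooker's. The bore is 22 mm across with a 2 mm chamfer, 17 mm deep.
- lever_pin (a point): Middle of the lever's level hinge pin: from the vent's mouth 35 mm along the cooker's +x and 20.5 mm up. The pin lies along the cooker's y between two steel cheeks (outer faces 46 mm apart, 22 mm long in x, tops 27 mm above the vent's mouth).
- lever_grip (a point): Middle of the black finger grip at the lever's free end (26 mm along the lever, 16 mm wide along the pin's direction, 9 mm thick), 79 mm from the hinge pin; the grip ends 92 mm from the pin. When the lever is down about 35 mm are free below the grip.
- lever (a joint): Hold-down lever, rad: 0 = fully down, level from the pin across the vent towards the long handle (cooker -x); grows as the grip rises; 1.57 upright, 2.1 leaned back on its stop. 3 mm steel plate, 34 mm wide; window 22 mm wide, 24 to 53 mm from the pin, takes the seated weight's grip; plate then 1 mm over its body. Needs under 1 N at the grip, stays where left. Down, it keeps the weight out of the vent.
- weight_mid (a point): Centre, half-way up, of the loose vent weight (about 90 g, 58 mm tall, stands upright on the stove top); z up its axis. From below: steel spigot 18 mm across, 14 mm long, chamfered foot; round steel body 30 mm across, 18 mm high; slim black grip 14 mm across, 26 mm high, its middle 16 mm above this point. Home: body rests on the valve block, this point 15 mm above the vent's mouth.
- milk_pan: Bystander: open steel milk pan on the other burner, 156 mm across, 62 mm high, origin at the centre of its underside (33 mm above the stove top); round handle, 18 mm thick, to 209 mm out from the centre along its -x, 64 mm above its underside.
- tumbler: Bystander: steel tumbler, 65 mm across, 74 mm high, upright; origin at the centre of its underside.
- garlic: Bystander: garlic bulb, 54 mm across, 53 mm high; origin at the centre of its underside.
- matchbox: Bystander: matchbox lying flat, 36 x 54 x 15 mm; origin at the centre of its underside.
- lemon: Bystander: lemon, 83 x 58 x 58 mm, long axis its x; origin at the centre of its underside.
- gas_lighter: Bystander: gas lighter lying along the front edge of the stove, 248 x 27 x 29 mm, long axis its x; origin at the centre of its underside.

How it is judged:
On the way, in this order (a step that is already met when the one before it is completed fails the run):
1. the hold-down lever is swung up and back, clear of the vent (value of joint lever above 1.6 rad), for 0.2 s.
2. the weight stands upright and fully home in the vent (z of weight_mid in the frame of vent between 0.012 and 0.0185 m and horizontal distance between weight_mid and vent below 0.005 m and angle between weight_mid's own z axis and vertical below 0.1 rad), for 0.2 s.
At the end, for the whole second after the job is handed in: the vent weight stands in the vent (axis within 5 mm of the bore's, tilt under 0.1 rad, its middle 12 to 18.5 mm above the mouth), and the lever lies still, down over it (under 0.1 rad) (all of step 2 and value of joint lever below 0.1 rad and velocity of joint lever below 0.05 rad/s); the robot touches nothing.
It fails at once if the vent weight falls over (tilt over 0.9 rad) (angle between weight_mid's own z axis and vertical above 0.9 rad).
It fails at once if something else on the stove is pushed more than 30 mm or overturned (distance of any of milk_pan, tumbler, garlic, matchbox, lemon, gas_lighter from where it was at the start of the episode above 0.03 m or angle between any of tumbler, milk_pan's own z axis and vertical above 0.5 rad).
It also fails if it takes over 72 s, if anything falls off the work surface, if the arm or the gripper's body presses on something with over 40 N, if the wrist force passes 120 N, or if a joint passes its speed limit or range.

## Working session

There is one attempt and no reset: what is moved stays moved. The work goes in short steps, Python scripts to look and compute and a shell command to move; the robot and the scene stay as the last step left them, time stands still between calls to the robot, and variables do not carry over. Pictures are saved under pics/ and viewed, at most 10 in all, crops included, and the job is handed in when it is done.

```bash
mkdir -p pics; cat > h.py <<'E'
import numpy as np, cv2
from scipy.spatial.transform import Rotation as R
from station import telemetry, viewer, job, search_frame, cut_out
def cam(n): return viewer.read_camera(n)
def ray(c,p):
    d=np.array([(p[0]-c['cx'])/c['fx'],-(p[1]-c['cy'])/c['fy'],-1.])
    M=np.array(c['rotation']); M=M if M.shape==(3,3) else R.from_quat(M,scalar_first=True).as_matrix()
    return np.array(c['origin']),M@d
def at_z(c,p,z):
    o,d=ray(c,p); return o+d*(z-o[2])/d[2]
def tri(rs):
    A=0;b=0
    for o,d in rs:
        d=d/np.linalg.norm(d);P=np.eye(3)-np.outer(d,d);A=A+P;b=b+P@o
    return np.linalg.solve(A,b)
def proj(c,X):
    M=np.array(c['rotation']); M=M if M.shape==(3,3) else R.from_quat(M,scalar_first=True).as_matrix()
    v=M.T@(np.array(X)-np.array(c['origin'])); return [c['cx']+c['fx']*v[0]/-v[2], c['cy']-c['fy']*v[1]/-v[2]]
def save(c,n): cv2.imwrite('pics/'+n,c['img'][:,:,::-1])
def state():
    s=telemetry.get_obs(); print(s['t'],np.round(s['eef_pos'],4),np.round(s['tool_rot'],4),np.round(s['contact_force'],1),s['gripper_width'],s['grasp_force'],np.round(s['q'],2)); return s
E
python3 - <<'E'
from h import *
s=state()
cs={}
for n in ['scene','top']:
    c=cs[n]=cam(n); save(c,n+'0.png'); print(n,{k:(np.round(v,3).tolist() if k!='img' else 0) for k,v in c.items()})
    for t in ['cooker','vent','lever_pin','lever_grip','weight_mid','milk_pan','tumbler','garlic','matchbox','lemon','gas_lighter']:
        r=search_frame(n,t); print(t,[(np.round(x['pixel'],1).tolist(),round(x['score'],2)) for x in r[:2]])
E
```

```text
0.0 [ 0.2177 -0.6382  0.1921] [-9.000e-04  9.865e-01  1.637e-01 -2.000e-04] [-0.9 -0.8  0.3] 0.9999783524707022 0.0 [ 1.13  0.48  0.02  1.56 -0.01  1.11 -0.08]
scene {'img': 0, 'fx': 511.463, 'fy': 511.463, 'cx': 327.037, 'cy': 240.611, 'origin': [0.498, -0.494, 0.835], 'rotation': [0.935, 0.353, -0.009, -0.026]}
cooker [([338.9, 319.5], 0.66)]
vent [([341.0, 320.0], 0.72)]
lever_pin [([338.8, 321.6], 0.85)]
lever_grip [([355.0, 289.3], 0.78), ([283.2, 408.4], 0.68)]
weight_mid [([399.5, 258.3], 0.75)]
milk_pan [([320.9, 188.7], 0.92)]
tumbler [([349.1, 247.3], 0.83), ([246.5, 271.8], 0.25)]
garlic [([284.2, 408.0], 0.63)]
matchbox [([288.0, 267.4], 0.89), ([426.4, 396.5], 0.53)]
lemon [([423.4, 392.2], 0.59)]
gas_lighter [([245.7, 273.4], 0.85)]
top {'img': 0, 'fx': 537.975, 'fy': 537.975, 'cx': 314.447, 'cy': 237.981, 'origin': [0.439, 0.096, 1.243], 'rotation': [-0.706, -0.028, 0.02, 0.707]}
cooker [([377.3, 225.4], 0.62)]
vent [([371.7, 223.0], 0.7)]
lever_pin [([375.0, 218.0], 0.95)]
lever_grip [([377.1, 208.8], 0.73)]
weight_mid [([294.7, 174.6], 0.42)]
milk_pan [([203.9, 236.3], 0.95), ([426.8, 170.7], 0.53)]
tumbler [([289.0, 214.0], 0.71)]
garlic [([424.7, 273.1], 0.91)]
matchbox [([293.0, 272.7], 0.75), ([293.0, 310.9], 0.22)]
lemon [([204.2, 238.5], 0.67), ([424.6, 169.7], 0.61)]
gas_lighter [([290.6, 313.5], 0.91)]
```

View pics/scene0.png

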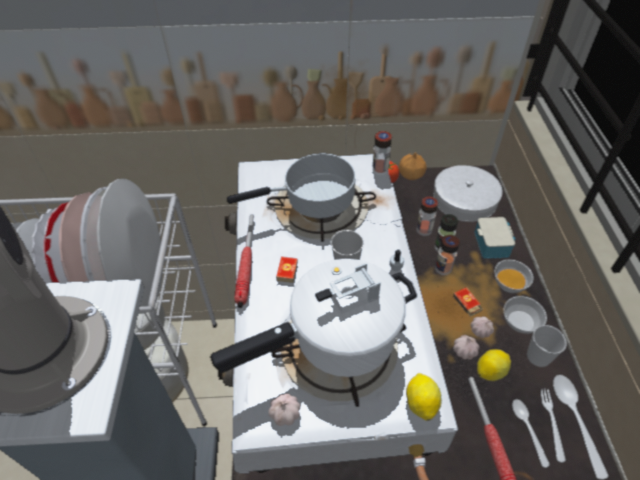

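View pics/top0.png

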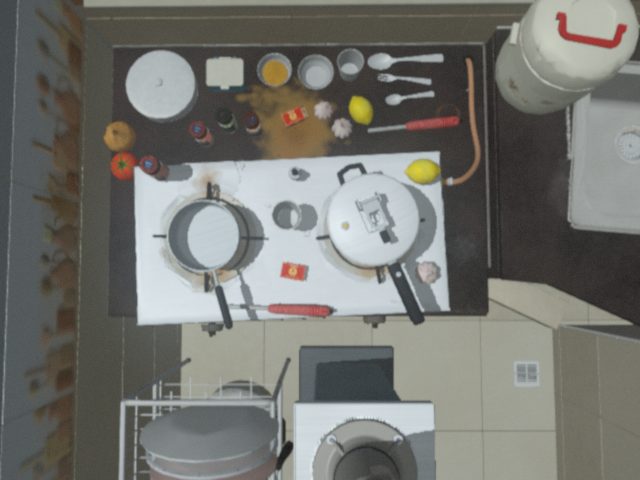

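The scene shows the cooker in the near right area with its lever down. The grip is at scene (322,296) and top (388,237), and the long handle points to the lower left (front). The weight stands beyond the cooker at scene (397,262) and top (297,173).

```bash
python3 - <<'E'
from h import *
cs={n:cam(n) for n in ['scene','top']}
f=lambda n,p: ray(cs[n],p)
for t in ['weight_mid','garlic','tumbler','cooker','matchbox','lemon','milk_pan']:
    ps={}
    for n in cs:
        r=cut_out(n,t)
        if r:
            m=r[0]['pixels']; ys,xs=np.where(m); ps[n]=r[0]['pixel']; print(t,n,np.round(ps[n],1),m.sum(),xs.min(),xs.max(),ys.min(),ys.max(),round(r[0]['score'],2))
    if len(ps)==2: print('  tri',np.round(tri([f(n,ps[n]) for n in ps]),3))
print('grip',tri([f('scene',(322,296)),f('top',(388,237))]))
print('handle end',tri([f('scene',(218,358)),f('top',(416,321))]))
a=cv2.resize(cs['scene']['img'][230:350,240:440],None,fx=4,fy=4,interpolation=cv2.INTER_CUBIC)
b=cv2.resize(cs['top']['img'][150:270,270:430],None,fx=5,fy=5,interpolation=cv2.INTER_CUBIC)
cv2.imwrite('pics/a1.png',a[:,:,::-1]);cv2.imwrite('pics/b1.png',b[:,:,::-1])
E
```

```text
weight_mid scene [399.5 259.8] 266 390 405 249 271 0.72
weight_mid top [293.1 173.5] 144 289 301 166 179 0.52
  tri [0.676 0.158 0.025]
garlic scene [283.6 408.1] 776 269 300 393 425 0.67
garlic top [425.1 270.7] 391 416 437 261 283 0.78
  tri [ 0.447 -0.141  0.022]
tumbler scene [348.2 243.4] 916 330 363 230 260 0.94
tumbler top [288.8 215.6] 728 271 301 200 229 0.6
  tri [0.572 0.165 0.075]
cooker scene [341.7 323.2] 13080 210 417 258 376 0.89
cooker top [377.3 225. ] 8024 327 424 162 324 0.78
  tri [ 0.547 -0.026  0.09 ]
matchbox scene [286.6 266.2] 469 276 297 256 282 0.93
matchbox top [292.6 272.4] 334 281 304 263 279 0.75
  tri [0.448 0.159 0.019]
lemon scene [426.1 395.1] 1250 406 441 373 420 0.59
lemon top [425.8 167.9] 682 405 440 158 183 0.93
  tri [ 0.678 -0.141  0.044]
milk_pan scene [318.7 187.1] 4257 227 355 153 218 0.66
grip [ 0.51387081 -0.03680588  0.18681352]
handle end [ 0.34732512 -0.0999778   0.12379931]
```

View pics/a1.png

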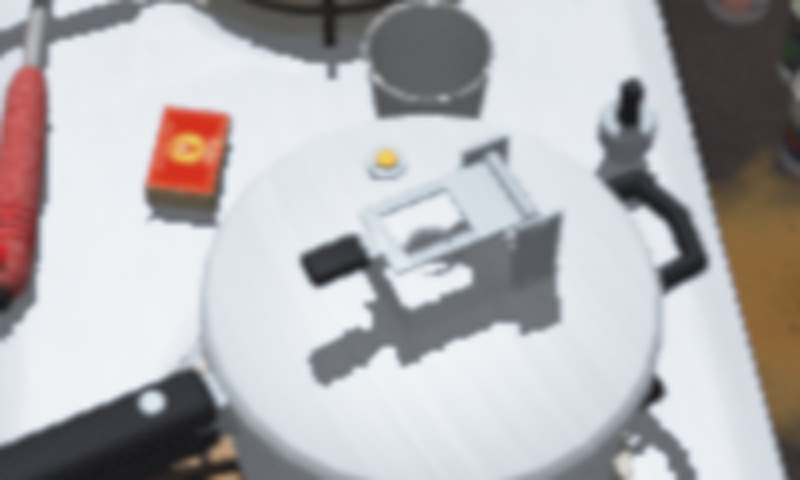

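View pics/b1.png

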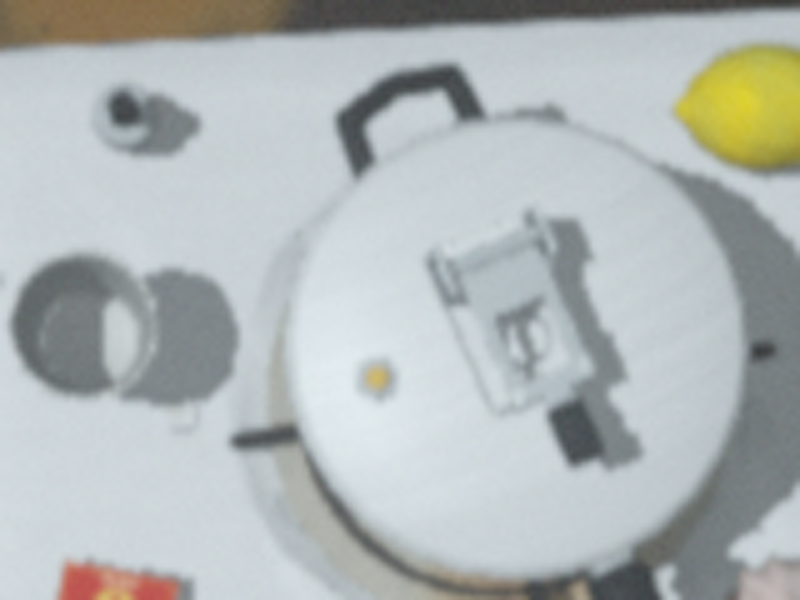

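```bash
cat > fit.py <<'E'
from h import *
from scipy.optimize import least_squares
S=lambda x,y:(240+(x+.5)/4-.5,230+(y+.5)/4-.5); T=lambda x,y:(270+(x+.5)/5-.5,150+(y+.5)/5-.5)
V=126
# cooker-frame mm points: grip mid, cheek top corners
P=[((-44,0,V+20.5),S(334,262),T(577,433)),
((24,22,V+27),S(465,152),T(458,305)),((46,22,V+27),S(507,140),T(432,258)),
((24,-22,V+27),S(515,235),T(555,255)),((46,-22,V+27),S(560,212),T(532,213)),
((-236,0,94),(218,358),(416,321))]
cs={n:cam(n) for n in ['scene','top']}
def res(v,full=False):
    x,y,z,a=v; out=[]
    for X,s,t in P:
        X=np.array(X)/1000; w=np.array([x+X[0]*np.cos(a)-X[1]*np.sin(a), y+X[0]*np.sin(a)+X[1]*np.cos(a), z+X[2]])
        k=.3 if X[0]<-.1 else 1
        out+=list(k*(np.array(proj(cs['scene'],w))-s))+list(k*(np.array(proj(cs['top'],w))-t))
    return np.array(out)
r=least_squares(res,[.55,-.03,.033,.44],loss='soft_l1'); print(np.round(r.x,4),np.degrees(r.x[3])); print(np.round(res(r.x).reshape(-1,4),1))
# weight: grip top and base
for h,s,t in [(.058,S(632,85),T(125,103)),(.045,S(630,105),T(125,110))]:
    print(h,tri([ray(cs['scene'],s),ray(cs['top'],t)]), at_z(cs['scene'],s,h),at_z(cs['top'],t,h))
E
python3 fit.py
```

```text
[ 0.5558 -0.0129  0.0314  0.404 ] 23.14914238914696
[[-0.6  0.7 -0.9  0.2]
 [-1.5  0.6 -0.8 -1.6]
 [-0.1 -1.1 -0.  -2.3]
 [-0.7 -0.4  0.2 -0.3]
 [ 0.2  0.4  0.4 -2.1]
 [-2.4  1.   0.8  0.8]]
0.058 [0.67202015 0.15305261 0.060226  ] [0.67290252 0.15495832 0.058     ] [0.67207886 0.15316959 0.058     ]
0.045 [0.67246124 0.15383533 0.04366054] [0.672923   0.15282676 0.045     ] [0.67144678 0.15379029 0.045     ]
```

```bash
cat >> h.py <<'E'
CK=np.array([0.5558,-0.0129,0.033]); YAW=np.radians(23.15)
def cook(p,ck=None,yaw=None):  # cooker-frame -> world
    ck=CK if ck is None else ck; a=YAW if yaw is None else yaw
    return ck+R.from_euler('z',a).apply(p)
def delta(target,yaw=None):
    # shift/turn in tool frame to TCP target with tool down, tool x along yaw; from measured pose
    s=telemetry.get_obs(); M=R.from_quat(s['tool_rot'],scalar_first=True)
    a=YAW if yaw is None else yaw
    G=R.from_matrix(np.array([[np.cos(a),np.sin(a),0],[np.sin(a),-np.cos(a),0],[0,0,-1]]).T)
    print('xyz',np.round(M.inv().apply(np.array(target)-s['eef_pos']),4),'rot',np.round((M.inv()*G).as_rotvec(degrees=True),2))
E
python3 - <<'E'
from h import *
print(cook([-.044,0,.1465]),cook([0,0,.126]))
delta([0.49,-0.05,0.36])
E
```

```text
[ 0.51534293 -0.03019815  0.1795    ] [ 0.5558 -0.0129  0.159 ]
xyz [ 0.4476 -0.4695 -0.1669] rot [ 0.    0.   -4.31]
```

```bash
python3 -m crank '[{"delta_rot":[0,0,0],"xyz":[0,0,-0.167],"fingers":-1},{"delta_rot":[0,0,0],"xyz":[0,0,-0.167],"fingers":-1},{"delta_rot":[0,0,0],"xyz":[0,0,-0.167],"fingers":-1},{"delta_rot":[0,0,-4.3],"xyz":[0.05,-0.05,-0.167],"fingers":-1},{"delta_rot":[0,0,-4.3],"xyz":[0.448,-0.47,-0.167],"fingers":-1},{"delta_rot":[0,0,-4.3],"xyz":[0.448,-0.47,-0.167],"fingers":-1},{"delta_rot":[0,0,-4.3],"xyz":[0.448,-0.47,-0.167],"fingers":-1},{"delta_rot":[0,0,-4.3],"xyz":[0.448,-0.47,-0.167],"fingers":-1},{"delta_rot":[0,0,-4.3],"xyz":[0.448,-0.47,-0.167],"fingers":-1},{"delta_rot":[0,0,-4.3],"xyz":[0.448,-0.47,-0.167],"fingers":-1}]' 20
python3 - <<'E'
from h import *
s=state(); delta([0.49,-0.05,0.36])
E
```

```text
t: 3.1
eef_pos: [0.3651, -0.3207, 0.3578]
tool_rot: [0.0, 0.98, 0.2, 0.0]
contact_force: [0.8, 0.5, -0.8]
gripper_width: 1.0
grasp_force: 0.0
3.1 [ 0.3651 -0.3207  0.3578] [4.000e-04 9.797e-01 2.005e-01 2.000e-04] [ 0.8  0.5 -0.8] 0.9997442393717536 0.0 [ 0.78  0.05 -0.19  1.75  0.01  1.35 -0.58]
xyz [ 0.2212 -0.1998 -0.0023] rot [ 0.05 -0.01 -0.02]
```

```bash
python3 -m crank '[{"delta_rot":[0,0,0],"xyz":[0.221,-0.2,0],"fingers":-0.2},{"delta_rot":[0,0,0],"xyz":[0.221,-0.2,0],"fingers":-0.2},{"delta_rot":[0,0,0],"xyz":[0.221,-0.2,0],"fingers":-0.2},{"delta_rot":[0,0,0],"xyz":[0.221,-0.2,0],"fingers":-0.2},{"delta_rot":[0,0,0],"xyz":[0.221,-0.2,0],"fingers":-0.2},{"delta_rot":[0,0,0],"xyz":[0.221,-0.2,0],"fingers":-0.2},{"delta_rot":[0,0,0],"xyz":[0.221,-0.2,0],"fingers":-0.2},{"delta_rot":[0,0,0],"xyz":[0.221,-0.2,0],"fingers":-0.2},{"delta_rot":[0,0,0],"xyz":[0.221,-0.2,0],"fingers":-0.2}]'
python3 - <<'E'
from h import *
s=state()
c=cam('wrist'); save(c,'w1.png'); print({k:(np.round(v,3).tolist() if k!='img' else 0) for k,v in c.items()})
for n,p in [('grip',[-.044,0,.1465]),('pin',[.035,0,.1465]),('ch24+',[.024,.023,.153]),('ch24-',[.024,-.023,.153]),('blk',[-.023,.023,.126]),('blk2',[-.023,-.023,.126])]: print(n,np.round(proj(c,cook(p)),1))
print('weight',proj(c,[.672,.154,.058]))
E
```

```text
t: 4.0
eef_pos: [0.4889, -0.0533, 0.3574]
tool_rot: [0.0, 0.98, 0.2, -0.0]
contact_force: [0.7, -0.5, -0.1]
gripper_width: 0.603
grasp_force: 0.0
4.0 [ 0.4889 -0.0533  0.3574] [ 3.000e-04  9.799e-01  1.996e-01 -2.000e-04] [ 0.7 -0.5 -0.1] 0.6025688838615044 0.0 [ 0.44  0.08 -0.49  1.72  0.04  1.35 -1.22]
{'img': 0, 'fx': 402.137, 'fy': 402.137, 'cx': 318.198, 'cy': 242.897, 'origin': [0.552, -0.026, 0.539], 'rotation': [0.826, -0.117, 0.076, -0.547]}
grip [305.6 169.4]
pin [304.5  72.9]
ch24+ [276.4  86.4]
ch24- [332.5  86.3]
blk [280.9 144. ]
blk2 [331.  143.9]
weight [np.float64(201.43035801679991), np.float64(-56.00090138572429)]
```

View pics/w1.png

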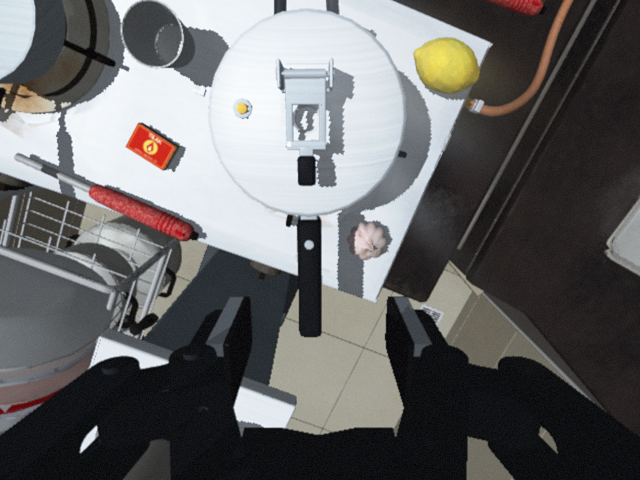

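The wrist view shows the lever down, its grip at (306,170) and the cheeks at about (280,75) and (332,75). The long handle ends at (310,336). My pose model is within about 1.5 px, so I'll refit with these points.

```bash
cat > fit2.py <<'E'
from h import *
from scipy.optimize import least_squares
import sys
c=cam('wrist'); g=c['img'].astype(int).sum(2)
lab=cv2.connectedComponentsWithStats(((g<150)[145:200,285:330]).astype(np.uint8))
i=1+np.argmax(lab[2][1:,4]); print(lab[2][i],lab[3][i]); grip=lab[3][i]+[285,145]; 
# handle midline by rows
P=[((-44,0,150),tuple(grip))]
hm=[]
for r in (250,270,290,310,325):
    xs=[x for x in range(290,335) if g[r,x]<150]; hm.append((r,np.mean(xs),len(xs)))
print(hm)
# zoomed for cheeks
cv2.imwrite('pics/w1z.png',cv2.resize(c['img'][50:200,250:360],None,fx=4,fy=4,interpolation=cv2.INTER_CUBIC)[:,:,::-1])
def w(v,X):return proj(c,cook(np.array(X)/1000,np.array([v[0],v[1],.033]),v[2]))
def res(v):
    o=list(np.array(w(v,(-44,0,150)))-grip)
    a,b=np.array(w(v,(-110,0,100))),np.array(w(v,(-236,0,100)))
    for r,x,_ in hm: o.append((a[0]+(b[0]-a[0])*(r-a[1])/(b[1]-a[1])-x)*.6)
    return np.array(o)
r=least_squares(res,[*CK[:2],YAW]); print(np.round(r.x,4),np.degrees(r.x[2]),np.round(res(r.x),2))
for n,p in [('grip',[-44,0,146.5]),('pin',[35,0,146.5]),('ch24+',[24,23,153]),('ch46+',[46,23,153]),('ch24-',[24,-23,153]),('ch46-',[46,-23,153]),('w53',[-18,11,148]),('w24',[11,11,148])]:
    q=np.array(w(r.x,p)); print(n,np.round(q,1),'zoom',np.round((q-[250,50])*4,0))
E
python3 fit2.py
```

```text
[ 13  11  17  29 463] [20.89416847 25.31317495]
[(250, np.float64(309.0), 23), (270, np.float64(309.5), 22), (290, np.float64(305.0), 31), (310, np.float64(309.5), 22), (325, np.float64(309.5), 22)]
[ 0.5555 -0.0138  0.4026] 23.067489778512094 [ 0.05 -0.   -0.53 -0.72  2.09 -0.5  -0.42]
grip [306.1 169.9] zoom [224. 480.]
pin [305.1  73.5] zoom [220.  94.]
ch24+ [277.  87.] zoom [108. 148.]
ch46+ [276.2  57.8] zoom [105.  31.]
ch24- [333.   86.9] zoom [332. 148.]
ch46- [333.2  57.7] zoom [333.  31.]
w53 [292.9 139.6] zoom [172. 358.]
w24 [292.3 104. ] zoom [169. 216.]
```

View pics/w1z.png

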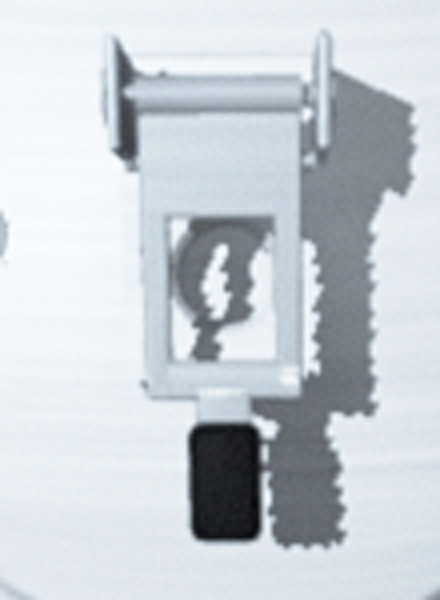

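```bash
sed -i 's/^CK=.*/CK=np.array([0.5555,-0.0138,0.033]); YAW=np.radians(23.07)/' h.py; python3 - <<'E'
from h import *
s=state(); print(cook([-.048,0,0]))
delta(np.r_[cook([-.048,0,0])[:2],.171])
E
```

```text
4.1 [ 0.4889 -0.0536  0.3574] [ 2.000e-04  9.800e-01  1.991e-01 -2.000e-04] [0.1 0.  0. ] 0.5997669047615858 0.0 [ 0.44  0.08 -0.49  1.72  0.04  1.35 -1.22]
[ 0.51133871 -0.03260906  0.033     ]
xyz [ 0.0289 -0.0106  0.1864] rot [ 0.02  0.02 -0.1 ]
```

```bash
python3 -m crank '[{"delta_rot":[0,0,0],"xyz":[0.029,-0.0106,0.0],"fingers":-0.2},{"delta_rot":[0,0,0],"xyz":[0.029,-0.0106,0.05],"fingers":-0.2},{"delta_rot":[0,0,0],"xyz":[0.029,-0.0106,0.1],"fingers":-0.2},{"delta_rot":[0,0,0],"xyz":[0.029,-0.0106,0.13],"fingers":-0.2},{"delta_rot":[0,0,0],"xyz":[0.029,-0.0106,0.16],"fingers":-0.2},{"delta_rot":[0,0,0],"xyz":[0.029,-0.0106,0.18],"fingers":-0.2},{"delta_rot":[0,0,0],"xyz":[0.029,-0.0106,0.186],"fingers":-0.2},{"delta_rot":[0,0,0],"xyz":[0.029,-0.0106,0.186],"fingers":-0.2},{"delta_rot":[0,0,0],"xyz":[0.029,-0.0106,0.186],"fingers":-0.2}]'
python3 - <<'E'
from h import *
s=state(); delta(np.r_[cook([-.048,0,0])[:2],.171])
E
```

```text
t: 5.0
eef_pos: [0.5126, -0.0312, 0.1726]
tool_rot: [0.0, 0.98, 0.2, 0.001]
contact_force: [0.7, -0.2, 0.2]
gripper_width: 0.605
grasp_force: 0.0
5.0 [ 0.5126 -0.0312  0.1726] [3.000e-04 9.798e-01 2.001e-01 9.000e-04] [ 0.7 -0.2  0.2] 0.6045693226829754 0.0 [ 0.37  0.28 -0.5   1.93  0.16  0.97 -1.38]
xyz [-0.0017  0.0008  0.0016] rot [ 0.05 -0.09  0.01]
```

```bash
python3 -m crank '[{"delta_rot":[0,0,0],"xyz":[-0.001,0.0008,0.002],"fingers":-0.2},{"delta_rot":[0,0,0],"xyz":[-0.001,0.0008,0.002],"fingers":1},{"delta_rot":[0,0,0],"xyz":[-0.001,0.0008,0.002],"fingers":1},{"delta_rot":[0,0,0],"xyz":[-0.001,0.0008,0.002],"fingers":1},{"delta_rot":[0,0,0],"xyz":[-0.001,0.0008,0.002],"fingers":1},{"delta_rot":[0,0,0],"xyz":[-0.001,0.0008,0.002],"fingers":1},{"delta_rot":[0,0,0],"xyz":[-0.001,0.0008,0.002],"fingers":1},{"delta_rot":[0,0,0],"xyz":[-0.001,0.0008,0.002],"fingers":1}]' 20
python3 - <<'E'
from h import *
s=state(); delta(np.r_[cook([-.048,0,0])[:2],.171])
# arc offsets from grasp: grip pt r=83
r0=.083
for th in np.radians(np.arange(6,121,6)): print(int(np.degrees(th)+.5), np.round([r0*(1-np.cos(th)),-r0*np.sin(th)],4))
E
```

```text
t: 5.8
eef_pos: [0.5112, -0.0319, 0.1694]
tool_rot: [0.0, 0.98, 0.201, -0.0]
contact_force: [0.5, -0.6, 0.8]
gripper_width: 0.002
grasp_force: 0.0
5.8 [ 0.5112 -0.0319  0.1694] [ 0.      0.9797  0.2006 -0.    ] [ 0.5 -0.6  0.8] 0.0015780310341488566 0.0 [ 0.37  0.28 -0.5   1.94  0.16  0.96 -1.38]
xyz [-0.0001  0.0007 -0.0016] rot [0.   0.   0.07]
6 [ 0.0005 -0.0087]
12 [ 0.0018 -0.0173]
18 [ 0.0041 -0.0256]
24 [ 0.0072 -0.0338]
30 [ 0.0111 -0.0415]
36 [ 0.0159 -0.0488]
42 [ 0.0213 -0.0555]
48 [ 0.0275 -0.0617]
54 [ 0.0342 -0.0671]
60 [ 0.0415 -0.0719]
66 [ 0.0492 -0.0758]
72 [ 0.0574 -0.0789]
78 [ 0.0657 -0.0812]
84 [ 0.0743 -0.0825]
90 [ 0.083 -0.083]
96 [ 0.0917 -0.0825]
102 [ 0.1003 -0.0812]
108 [ 0.1086 -0.0789]
114 [ 0.1168 -0.0758]
120 [ 0.1245 -0.0719]
```

```bash
python3 - <<'E'
from h import *
c=cam('wrist'); 
for n,p in [('grip',[-44,0,146.5]),('pin',[35,0,146.5])]: print(n,proj(c,cook(np.array(p)/1000)))
print('tcp',proj(c,telemetry.get_obs()['eef_pos']))
save(c,'w2.png')
E
```

```text
grip [np.float64(319.9875874141064), np.float64(276.55503088361485)]
pin [np.float64(320.4001417360504), np.float64(91.1647969008281)]
tcp [np.float64(318.31995945799235), np.float64(276.60505052651297)]
```

View pics/w2.png

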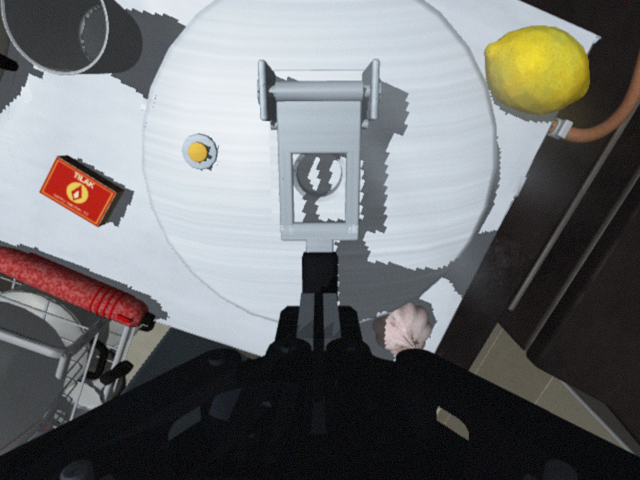

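```bash
python3 - <<'E'
from h import *
c=cam('wrist'); s=telemetry.get_obs(); M=R.from_quat(s['tool_rot'],scalar_first=True)
print(np.round(c['origin'],3),R.from_quat(c['rotation'],scalar_first=True).as_matrix()[:,2].round(3) if len(c['rotation'])==4 else '')
for x in (-31,-57):
  for z in (151,142): print('gripend',x,z,np.round(proj(c,cook(np.array([x,0,z])/1000)),0))
for x in (-57,): 
  for th in (.1,.2,-.1): pass
for x in (-.011,0,.011):
  for z in (0,-.01,-.02,-.04): print('finger x',x,'z',z,np.round(proj(c,s['eef_pos']+M.apply([x,0,z])),0))
c2=cam('scene'); save(c2,'s2.png'); cv2.imwrite('pics/s2.png',cv2.resize(c2['img'][225:345,240:440],None,fx=4,fy=4,interpolation=cv2.INTER_CUBIC)[:,:,::-1])
E
```

```text
[ 0.574 -0.005  0.351] [0.253 0.109 0.961]
gripend -31 151 [320. 252.]
gripend -31 142 [320. 246.]
gripend -57 151 [320. 307.]
gripend -57 142 [320. 299.]
finger x -0.011 z 0 [318. 298.]
finger x -0.011 z -0.01 [318. 306.]
finger x -0.011 z -0.02 [318. 316.]
finger x -0.011 z -0.04 [318. 339.]
finger x 0 z 0 [318. 277.]
finger x 0 z -0.01 [318. 284.]
finger x 0 z -0.02 [318. 293.]
finger x 0 z -0.04 [318. 314.]
finger x 0.011 z 0 [318. 255.]
finger x 0.011 z -0.01 [318. 262.]
finger x 0.011 z -0.02 [318. 269.]
finger x 0.011 z -0.04 [318. 287.]
```

View pics/s2.png

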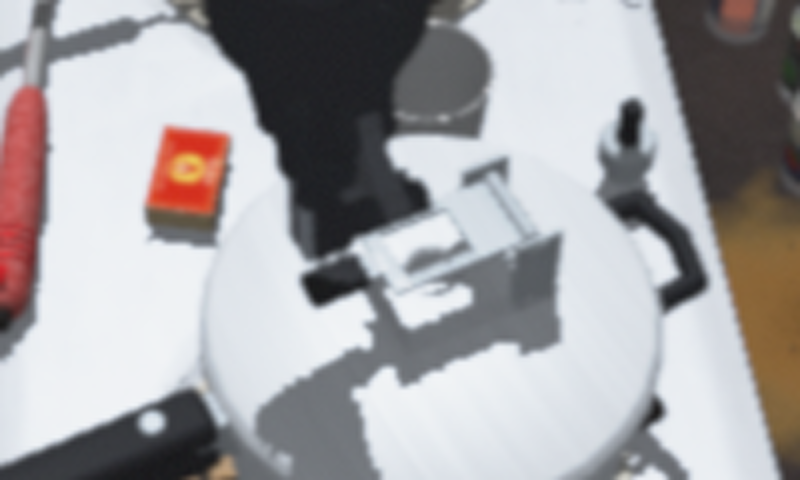

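```bash
python3 - <<'E'
import cv2
g=cv2.cvtColor(cv2.imread('pics/w2.png'),cv2.COLOR_BGR2GRAY)
for r in range(240,330,4): print(r,' '.join('%3d'%v for v in g[r,290:352:2]))
E
```

```text
240 161 162 163 161 163 163 157 160 151 176 176 174 174 175 172 172 166 170 169 166 167 125 190 192 190 121 116 113 117 111 116
244 208 209 209 207 208 207 206 206 173 179 178 177 177 174 176 175 174 175 173 172 173 128 153  92  84  89  90  88  86  86  91
248 214 213 210 214 210 209 213 214 148 173 169 174 174 173 173 169 169 172 169 166 170 125 214 183  84  88  90  90  91  88  93
252 216 221 220 220 216 218 210  85  69 109  88  86  81  82  84  84  84  85  82  85  80  57  35  74  93  91  97  98  92  96  97
256 209 209 214 211 211 212 105  19  21  18  20  15  17  14  21  24  21  17  21  18  16  15  17  11  75  86  87  89  90  87  85
260 214 211 214 211 212 217  45  25  23  23  22  19  21  19  20  25  23  24  17  23  24  18  13   3  62  87  93  88  89  94  92
264 212 214 213 213 212 214  49  22  24  25  24  22  20  21  23  27  21  23  22  19  21  26  17  19 117  93  90  92  90  92  88
268 215 219 216 218 215 218  67  22  18  30  22  28  29  20  26  25  24  23  25  22  26  22  10  14  81  94  86  90  93  93  90
272 210 208 208 209 212 212  65  20  26  27  23  22  17  21  19  27  25  25 
[... 1143 characters left out ...]
  18  74  70  73  69  71  77  76  34   8  16   9  11   6  15
312  22  17  14  12  29  76  78  72  72  71  69  72  23  10  17  14  21  75  72  73  73  70  70  74  55   8  18  19  19  17  18
316  15   9  17  15  48  76  76  69  73  74  77  68  12   7  10   6  16  71  68  70  71  72  76  74  63  17  17  11  15   7  16
320  15  14  17  15  60  76  74  72  73  76  73  63  13  13  14  11  12  71  74  74  72  74  70  67  67  15   8  13  15  17   9
324  15  15  17  21  70  65  74  73  68  54  57  54  18  10  13  19  17  68  70  72  57  54  74  77  72  25  16  18  17  17  13
328  11  12  11  22  60  73  56  58  55  59  56  55  10   9  10   6  11  59  58  58  62  65  70  69  74  38  11  14  13   4  19
```

```bash
python3 - <<'E'
from h import *
c=cam('scene'); t=cam('top'); s=telemetry.get_obs(); M=R.from_quat(s['tool_rot'],scalar_first=True); p=s['eef_pos']
crop=lambda q: np.round((np.array(q)-[240,225]+.5)*4-.5,0)
for nm,xs,z in [('nominal',(-.011,.011),0),('A',(-.011,.011),-.047),('B',(-.031,-.009),0),('C',(-.025,-.003),-.015)]:
    print(nm,[ (crop(proj(c,p+M.apply([x,.01,z]))).tolist()) for x in xs],'top',[np.round(proj(t,p+M.apply([x,0,z])),1).tolist() for x in xs])
print('grip top', [crop(proj(c,cook(np.array([x,y,151])/1000))).tolist() for x in(-57,-31) for y in (-8,8)])
g=cv2.cvtColor(cv2.imread('pics/s2.png'),cv2.COLOR_BGR2GRAY)
for r in range(170,310,8): print(r,' '.join('%3d'%v for v in g[r,270:440:6]))
E
```

```text
nominal [[307.0, 331.0], [358.0, 310.0]] top [[386.7, 243.8], [382.2, 233.7]]
A [[305.0, 259.0], [358.0, 238.0]] top [[389.7, 242.4], [385.0, 231.8]]
B [[260.0, 350.0], [312.0, 329.0]] top [[390.7, 253.0], [386.3, 242.9]]
C [[273.0, 322.0], [325.0, 301.0]] top [[390.5, 249.9], [386.0, 239.6]]
grip top [[309.0, 305.0], [292.0, 274.0], [370.0, 281.0], [352.0, 251.0]]
170 233 199  92  38  32  34  32  33  34  33  34  33  34  33  37  48  54  57  59  58  73 114 136 190 229 230 230 230 230
178 237 232 187  97  41  34  33  34  32  33  34  33  33  34  40  50  53  55  59  60  59  58  61 110 156 183 223 230 231
186 232 228 220 147  61  35  33  32  32  32  33  34  36  40  49  54  52  54  58  59  60  60  48  36  40  69 163 225 231
194 228 228 221 156  60  33  32  33  31  33  33  37  48  56  57  53  49  49  54  57  57  57  54  41  37  34  96 198 228
202 230 228 220 155  63  39  35  33  32  33  32  33  39  45  41  35  34  35  44  53  57  58  58  51  38  33  72 161 211
210 232 229 221 160  77  71  61  47  33  33  31  32  31  31  33  33  34  34  38  48  57  58  58  55  56  72 105 157 184
218 232 231 
[... 727 characters left out ...]
 236 233 217 191 122  87  79  63  57  56  58 103 185 219 225 231 225 218 190 140 114 122 144 175 200
274 231 234 235 236 231 184 102  62  49  52  57  60  59  59  58  55 116 191 179 187 223 225 216 178 186 203 208 207 187
282 231 233 235 236 230 157  45  26  26  30  35  39  40  46  43  37  52  92 108 129 198 231 232 225 211 198 181 174 166
290 231 233 235 236 235 213  99  31  28  28  27  27  35  45  89 121 101 100 108 165 217 213 204 201 220 230 227 218 178
298 231 233 234 236 237 236 182  69  27  31  57 110 166 204 234 238 192 114 105 131 209 233 238 241 240 239 235 232 232
306 231 233 233 236 237 238 231 184 132 162 215 237 240 241 241 241 231 163 105 101 140 222 241 242 242 241 241 242 241
```

The pictures don't match the reported TCP. Both the wrist and scene views put the real fingertips about 48 mm short of (above) it, so the fingers shut in air above the grip. I'll use a 48 mm tip offset from here and check it by touch: a real grasp should give an opening near 0.19.

```bash
python3 -m crank '[{"delta_rot":[0,0,0],"xyz":[0,0.0,0.0],"fingers":-0.2},{"delta_rot":[0,0,0],"xyz":[0,0,0.0],"fingers":-0.2},{"delta_rot":[0,0,0],"xyz":[0,0,0],"fingers":-0.2},{"delta_rot":[0,0,0],"xyz":[0,0,0.01],"fingers":-0.2},{"delta_rot":[0,0,0],"xyz":[0,0,0.025],"fingers":-0.2},{"delta_rot":[0,0,0],"xyz":[0,0,0.037],"fingers":-0.2},{"delta_rot":[0,0,0],"xyz":[0,0,0.045],"fingers":-0.2},{"delta_rot":[0,0,0],"xyz":[0,0,0.045],"fingers":-0.2}]' 20
python3 -m crank '[{"delta_rot":[0,0,0],"xyz":[0,0,0],"fingers":1},{"delta_rot":[0,0,0],"xyz":[0,0,0],"fingers":1},{"delta_rot":[0,0,0],"xyz":[0,0,0],"fingers":1},{"delta_rot":[0,0,0],"xyz":[0,0,0],"fingers":1},{"delta_rot":[0,0,0],"xyz":[0,0,0],"fingers":1},{"delta_rot":[0,0,0],"xyz":[0,0,0],"fingers":1},{"delta_rot":[0,0,0],"xyz":[0,0,0],"fingers":1}]' 20
```

```text
t: 6.85
eef_pos: [0.5101, -0.0319, 0.123]
tool_rot: [-0.0, 0.98, 0.201, -0.001]
contact_force: [-0.1, 0.5, -0.3]
gripper_width: 0.598
grasp_force: 0.0
t: 7.55
eef_pos: [0.5118, -0.0321, 0.1248]
tool_rot: [0.0, 0.98, 0.2, 0.001]
contact_force: [2.7, -2.3, 1.0]
gripper_width: 0.184
grasp_force: 22.9
```

```bash
python3 -m crank '[{"delta_rot":[0,0,0],"xyz":[0.0005,0,-0.0087],"fingers":1},{"delta_rot":[0,0,0],"xyz":[0.0018,0,-0.0173],"fingers":1},{"delta_rot":[0,0,0],"xyz":[0.0041,0,-0.0256],"fingers":1},{"delta_rot":[0,0,0],"xyz":[0.0072,0,-0.0338],"fingers":1},{"delta_rot":[0,0,0],"xyz":[0.0111,0,-0.0415],"fingers":1},{"delta_rot":[0,0,0],"xyz":[0.0159,0,-0.0488],"fingers":1},{"delta_rot":[0,0,0],"xyz":[0.0213,0,-0.0555],"fingers":1},{"delta_rot":[0,0,0],"xyz":[0.0275,0,-0.0617],"fingers":1},{"delta_rot":[0,0,0],"xyz":[0.0342,0,-0.0671],"fingers":1},{"delta_rot":[0,0,0],"xyz":[0.0415,0,-0.0719],"fingers":1}]'
```

```text
t: 8.55
eef_pos: [0.5489, -0.0159, 0.1965]
tool_rot: [0.0, 0.98, 0.2, -0.001]
contact_force: [0.1, -4.7, -3.3]
gripper_width: 0.182
grasp_force: 22.1
```

```bash
python3 -m crank '[{"delta_rot":[0,0,0],"xyz":[0.0077,0,-0.0039],"fingers":1},{"delta_rot":[0,0,0],"xyz":[0.0159,0,-0.007],"fingers":1},{"delta_rot":[0,0,0],"xyz":[0.0242,0,-0.0093],"fingers":1},{"delta_rot":[0,0,0],"xyz":[0.0328,0,-0.0106],"fingers":1},{"delta_rot":[0,0,0],"xyz":[0.0415,0,-0.0111],"fingers":1},{"delta_rot":[0,0,0],"xyz":[0.0502,0,-0.0106],"fingers":1},{"delta_rot":[0,0,0],"xyz":[0.0588,0,-0.0093],"fingers":1},{"delta_rot":[0,0,0],"xyz":[0.0671,0,-0.007],"fingers":1},{"delta_rot":[0,0,0],"xyz":[0.0753,0,-0.0039],"fingers":1},{"delta_rot":[0,0,0],"xyz":[0.0792,0,-0.0021],"fingers":1}]'
```

```text
t: 9.55
eef_pos: [0.6239, 0.0165, 0.1989]
tool_rot: [-0.0, 0.98, 0.201, 0.001]
contact_force: [0.9, -3.3, 5.6]
gripper_width: 0.174
grasp_force: 24.5
```

```bash
python3 -m crank '[{"delta_rot":[0,0,0],"xyz":[0,0,0],"fingers":-0.3},{"delta_rot":[0,0,0],"xyz":[0,0,0],"fingers":-0.3},{"delta_rot":[0,0,0],"xyz":[0,0,0],"fingers":-0.3},{"delta_rot":[0,0,0],"xyz":[0,0,-0.02],"fingers":-0.3},{"delta_rot":[0,0,0],"xyz":[0,0,-0.05],"fingers":-0.3},{"delta_rot":[0,0,0],"xyz":[0,0,-0.08],"fingers":-0.3},{"delta_rot":[0,0,0],"xyz":[0,0,-0.08],"fingers":-0.3}]'
python3 - <<'E'
from h import *
delta([.672,.154,.279])
c=cam('top'); s=cam('scene')
for n,q in (('top',c),('scene',s)):
    print(n,[(np.round(x['pixel'],1).tolist(),round(x['score'],2)) for x in search_frame(n,'lever_grip')[:2]])
    for th in (1.5,1.8,2.04): print(th,np.round(proj(q,cook([.035-.079*np.cos(th),0,.1465+.079*np.sin(th)])),1))
E
```

```text
t: 10.25
eef_pos: [0.6245, 0.0167, 0.2833]
tool_rot: [0.0, 0.98, 0.201, 0.004]
contact_force: [0.9, 0.4, 0.7]
gripper_width: 0.651
grasp_force: 0.0
xyz [ 0.0976 -0.1076  0.0048] rot [ 0.11 -0.44  0.08]
top [([367.5, 191.4], 0.55)]
1.5 [373.7 196.9]
1.8 [368.5 185.4]
2.04 [364.4 177.3]
scene [([373.8, 256.6], 0.84)]
1.5 [366.4 247. ]
1.8 [380.  242.5]
2.04 [389.8 241.4]
```

```bash
python3 -m crank '[{"delta_rot":[0,0,0],"xyz":[0,-0.04,0],"fingers":-0.3},{"delta_rot":[0,0,0],"xyz":[0.04,-0.08,0],"fingers":-0.3},{"delta_rot":[0,0,0],"xyz":[0.08,-0.108,0],"fingers":-0.3},{"delta_rot":[0,0,0],"xyz":[0.098,-0.108,0.005],"fingers":-0.3},{"delta_rot":[0,0,0],"xyz":[0.098,-0.108,0.08],"fingers":-0.3},{"delta_rot":[0,0,0],"xyz":[0.098,-0.108,0.12],"fingers":-0.3},{"delta_rot":[0,0,0],"xyz":[0.098,-0.108,0.12],"fingers":-0.3},{"delta_rot":[0,0,0],"xyz":[0.098,-0.108,0.12],"fingers":-0.3}]'
python3 - <<'E'
from h import *
s=state()
c=cam('wrist'); save(c,'w3.png')
for x,y in((.672,.154),): print([np.round(proj(c,[x,y,z]),1).tolist() for z in (.058,.032,.014,0)])
r=cut_out('wrist','weight_mid')
if r: 
    m=r[0]['pixels'];ys,xs=np.where(m);print(r[0]['score'],r[0]['pixel'],xs.min(),xs.max(),ys.min(),ys.max())
E
```

```text
t: 11.25
eef_pos: [0.6676, 0.1524, 0.155]
tool_rot: [0.0, 0.98, 0.201, -0.003]
contact_force: [-0.0, 0.4, 0.9]
gripper_width: 0.648
grasp_force: 0.0
11.25 [0.6676 0.1524 0.155 ] [ 2.000e-04  9.797e-01  2.006e-01 -3.400e-03] [-0.   0.4  0.9] 0.6478428732689685 0.0 [ 0.02  0.58 -0.5   1.53  0.3   1.11 -1.71]
[[318.6, 220.9], [318.6, 213.1], [318.5, 208.5], [318.5, 205.2]]
0.62 [317.9, 210.9] 300 337 190 230
```

View pics/w3.png

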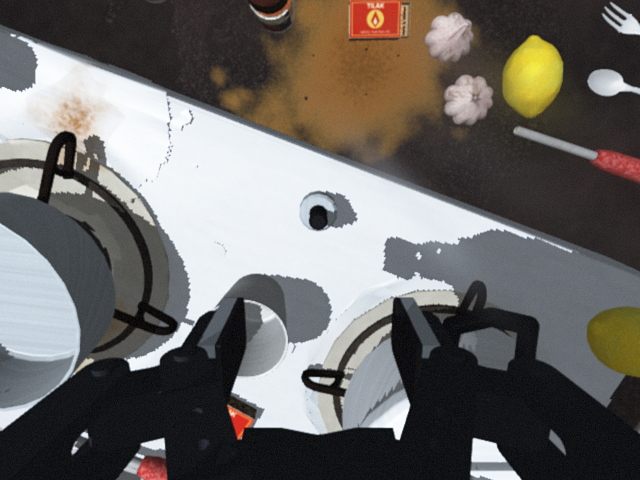

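The wrist view shows the weight upright, its black grip at (319,217) and body at (318,210). That matches the prediction to about 1 mm, and the way between the fingers is clear.

```bash
python3 - <<'E'
from h import *
from scipy.optimize import least_squares
c=cam('wrist'); g=c['img'].astype(int).sum(2)
sub=(g<110)[195:240,300:340].astype(np.uint8); n,l,st,ce=cv2.connectedComponentsWithStats(sub); i=1+np.argmax(st[1:,4]); print(st[i],ce[i]+[300,195])
x0,y0,w,h=st[i][:4]; bot=(300+x0+w/2-.5,195+y0+h-1-w/2+.5)  # top disc centre (nearest end, lower in picture)
print('top disc',bot, at_z(c,bot,.058)); 
r=cut_out('wrist','weight_mid'); m=r[0]['pixels'];ys,xs=np.where(m)
print('body width centre',(xs.min()+xs.max())/2, at_z(c,((xs.min()+xs.max())/2,210),.029))
print(at_z(c,ce[i]+[300,195],.047))
wp=at_z(c,bot,.058); delta([wp[0],wp[1],-.013])
E
```

```text
[ 10  16  17  22 307] [317.85993485 221.48208469]
top disc (np.float64(318.0), np.float64(224.0)) [0.67261937 0.15465654 0.058     ]
body width centre 318.0 [0.67681475 0.15643174 0.029     ]
[0.67199369 0.15449869 0.047     ]
xyz [ 0.0003 -0.0002  0.1746] rot [ 0.02 -0.27  0.05]
```

```bash
python3 -m crank '[{"delta_rot":[0,0,0],"xyz":[0,0,0.04],"fingers":-0.3},{"delta_rot":[0,0,0],"xyz":[0,0,0.08],"fingers":-0.3},{"delta_rot":[0,0,0],"xyz":[0,0,0.11],"fingers":-0.3},{"delta_rot":[0,0,0],"xyz":[0,0,0.135],"fingers":-0.3},{"delta_rot":[0,0,0],"xyz":[0,0,0.155],"fingers":-0.3},{"delta_rot":[0,0,0],"xyz":[0,0,0.168],"fingers":-0.3},{"delta_rot":[0,0,0],"xyz":[0,0,0.174],"fingers":-0.3},{"delta_rot":[0,0,0],"xyz":[0,0,0.174],"fingers":-0.3},{"delta_rot":[0,0,0],"xyz":[0,0,0.174],"fingers":-0.3}]'
python3 - <<'E'
from h import *
delta([.6724,.1546,-.013])
E
```

```text
t: 12.35
eef_pos: [0.671, 0.1537, -0.0141]
tool_rot: [-0.0, 0.98, 0.2, 0.001]
contact_force: [0.3, -0.2, 0.4]
gripper_width: 0.653
grasp_force: 0.0
xyz [ 0.0016 -0.0002 -0.0011] rot [ 0.02 -0.13  0.06]
```

```bash
python3 -m crank '[{"delta_rot":[0,0,0],"xyz":[0.001,0,-0.001],"fingers":0.2},{"delta_rot":[0,0,0],"xyz":[0.001,0,-0.001],"fingers":0.5},{"delta_rot":[0,0,0],"xyz":[0.001,0,-0.001],"fingers":0.6},{"delta_rot":[0,0,0],"xyz":[0.001,0,-0.001],"fingers":0.7},{"delta_rot":[0,0,0],"xyz":[0.001,0,-0.001],"fingers":1},{"delta_rot":[0,0,0],"xyz":[0.001,0,-0.001],"fingers":1},{"delta_rot":[0,0,0],"xyz":[0.001,0,-0.001],"fingers":1},{"delta_rot":[0,0,0],"xyz":[0.001,0,-0.001],"fingers":1}]' 40
python3 - <<'E'
from h import *
s=state()
E
```

```text
t: 13.15
eef_pos: [0.6719, 0.1542, -0.0131]
tool_rot: [-0.0, 0.98, 0.201, 0.001]
contact_force: [-0.1, -0.4, 6.2]
gripper_width: 0.323
grasp_force: 39.2
13.15 [ 0.6719  0.1542 -0.0131] [-1.000e-04  9.797e-01  2.005e-01  1.200e-03] [-0.1 -0.4  6.2] 0.32270225005247877 39.15475008019712 [-0.02  0.77 -0.43  1.63  0.41  0.83 -1.79]
```

```bash
python3 -m crank '[{"delta_rot":[0,0,0],"xyz":[0,0,0],"fingers":0.25},{"delta_rot":[0,0,0],"xyz":[0,0,0],"fingers":0.15},{"delta_rot":[0,0,0],"xyz":[0,0,0],"fingers":0.0},{"delta_rot":[0,0,0],"xyz":[0,0,-0.003],"fingers":-0.1},{"delta_rot":[0,0,0],"xyz":[0,0,-0.007],"fingers":-0.1},{"delta_rot":[0,0,0],"xyz":[0,0,-0.008],"fingers":-0.1},{"delta_rot":[0,0,0],"xyz":[0,0,-0.008],"fingers":-0.1}]' 20
python3 - <<'E'
from h import *
s=state()
c=cam('wrist'); g=c['img'].astype(int).sum(2)
r=cut_out('wrist','weight_mid'); print([(x['score'],x['pixel']) for x in r])
x=proj(c,[.6724,.1546,.058]); print(x, proj(c,[.6724,.1546,.032]))
u,v=int(x[0]),int(x[1]); cv2.imwrite('pics/w4.png',cv2.resize(c['img'][v-110:v+90,u-110:u+110],None,fx=3,fy=3,interpolation=cv2.INTER_CUBIC)[:,:,::-1])
print(v-110,u-110)
for rr in range(v-40,v+50,4): print(rr,' '.join('%3d'%(q/3) for q in g[rr,u-50:u+52:4]))
E
```

```text
t: 13.85
eef_pos: [0.6711, 0.1539, -0.0061]
tool_rot: [-0.0, 0.98, 0.2, 0.0]
contact_force: [0.1, 0.2, -0.4]
gripper_width: 0.547
grasp_force: 0.0
13.85 [ 0.6711  0.1539 -0.0061] [-0.000e+00  9.797e-01  2.005e-01  4.000e-04] [ 0.1  0.2 -0.4] 0.5474953257252047 0.0 [-0.02  0.76 -0.44  1.63  0.4   0.85 -1.79]
[(0.72, [318.1, 305.6])]
[np.float64(318.0620396099067), np.float64(342.09658403352495)] [np.float64(318.0080693840749), np.float64(307.8373154603382)]
232 208
302 237 236 236 155  89  85 113 200 200  12  15  17   9  11  10  13  55 203 211 137 175 126 105 110 106 106
306 237 236 236 154  86  86  87  84  57  21  15  20  13   8  11  19   1  85  89  87  82  80 105 105 103 109
310 236 235 234 151  82  86  83  86  19  16  18  18  18   8  15   9  11  88  89  81  89  81 110 106 107 107
314 235 235 236 156  79  89  87  82  23  14  25   9  12  14  11  15  11  86  86  81  87  82 105 106 104 106
318 236 236 236 238  82  89  87  82  44   5  16  16  15  14  13  10  12  86  92  87  89  81 102 105 106 106
322 236 236 235 236 136  86  86  81  56  11  15  14  17  14   7  12  16  87  92  89  76 107
[... 1152 characters left out ...]
 235 236 237 234 235 237 236 235 235 235 235 235 236
370 236 237 237 237 238 239 238 237 237 236 237 238 237 237 237 236 237 237 235 236 236 236 236 236 235 236
374 237 237 238 239 239 238 237 237 236 235 236 237 235 236 235 238 236 236 236 237 237 236 235 236 236 234
378 236 238 238 238 237 235 237 236 237 235 234 235 236 235 236 236 237 237 237 234 237 236 236 237 236 236
382 238 237 237 238 237 236 237 236 235 236 236 236 236 234 235 236 236 235 237 235 237 237 237 236 236 237
386 237 237 237 240 239 237 236 237 236 235 237 237 237 237 235 235 235 235 235 234 236 237 237 236 236 236
390 237 236 237 237 238 238 236 236 238 237 236 236 236 237 237 236 234 233 234 235 233 234 235 234 236 235
```

```bash
python3 -m crank '[{"delta_rot":[0,0,0],"xyz":[0.001,0,0],"fingers":0.2},{"delta_rot":[0,0,0],"xyz":[0.001,0,0],"fingers":0.5},{"delta_rot":[0,0,0],"xyz":[0.001,0,0],"fingers":0.6},{"delta_rot":[0,0,0],"xyz":[0.001,0,0],"fingers":0.7},{"delta_rot":[0,0,0],"xyz":[0.001,0,0],"fingers":1},{"delta_rot":[0,0,0],"xyz":[0.001,0,0],"fingers":1},{"delta_rot":[0,0,0],"xyz":[0.001,0,0],"fingers":1},{"delta_rot":[0,0,0],"xyz":[0.001,0,0],"fingers":1}]' 30
python3 - <<'E'
from h import *
s=state()
M=R.from_quat(s['tool_rot'],scalar_first=True)
# weight seated: lift = vent mouth z; target TCP for seating
v=cook([0,0,.126]); print('vent',v)
z0=s['eef_pos'][2]; zseat=z0+v[2]-.014
off=np.array([.6724,.1546])-s['eef_pos'][:2]; print('off',off,'zseat',zseat)
for p in ([0,.12],[0,0]): t=cook([p[0],p[1],0]); delta([t[0]-0*off[0],t[1]-0*off[1],zseat+.06])
E
```

```text
t: 14.75
eef_pos: [0.6729, 0.1548, -0.0052]
tool_rot: [-0.0, 0.98, 0.201, 0.001]
contact_force: [0.3, -1.1, 7.2]
gripper_width: 0.142
grasp_force: 29.4
14.75 [ 0.6729  0.1548 -0.0052] [-1.000e-04  9.797e-01  2.006e-01  1.200e-03] [ 0.3 -1.1  7.2] 0.14169055781217066 29.42544515550253 [-0.02  0.76 -0.44  1.62  0.4   0.85 -1.79]
vent [ 0.5555 -0.0138  0.159 ]
off [-0.00045252 -0.00015968] zseat 0.13978744697090978
xyz [-0.1735 -0.0111 -0.2054] rot [ 0.01 -0.14  0.07]
xyz [-0.1737  0.1089 -0.2054] rot [ 0.01 -0.14  0.07]
```

```bash
python3 -m crank '[{"delta_rot":[0,0,0],"xyz":[0,0,-0.01],"fingers":1},{"delta_rot":[0,0,0],"xyz":[0,0,-0.03],"fingers":1},{"delta_rot":[0,0,0],"xyz":[0,0,-0.06],"fingers":1},{"delta_rot":[0,0,0],"xyz":[0,0,-0.09],"fingers":1},{"delta_rot":[0,0,0],"xyz":[0,0,-0.12],"fingers":1},{"delta_rot":[0,0,0],"xyz":[0,0,-0.15],"fingers":1},{"delta_rot":[0,0,0],"xyz":[0,0,-0.18],"fingers":1},{"delta_rot":[0,0,0],"xyz":[0,0,-0.2],"fingers":1},{"delta_rot":[0,0,0],"xyz":[0,0,-0.205],"fingers":1},{"delta_rot":[0,0,0],"xyz":[0,0,-0.205],"fingers":1}]'
python3 - <<'E'
from h import *
s=state()
for p in ([0,.12],): t=cook([p[0],p[1],0]); delta([t[0],t[1],.20])
c=cam('wrist'); g=c['img'].astype(int).sum(2)//3
M=R.from_quat(s['tool_rot'],scalar_first=True)
# weight geometry if upright in hand: height above TCP reported: top of weight .058 when tcp z=-.0052
for z,n in((.0632,'top'),(.0372,'bodytop'),(.0192,'bodybot'),(.0052,'foot')): print(n,np.round(proj(c,s['eef_pos']+[-.0004,-.0002,z]),1))
for rr in range(280,380,5): print(rr,' '.join('%3d'%q for q in g[rr,270:370:4]))
r=cut_out('wrist','weight_mid')
for q in r[:1]:
    ys,xs=np.where(q['pixels']); print(q['score'],q['pixel'],xs.min(),xs.max(),ys.min(),ys.max())
E
```

```text
t: 15.75
eef_pos: [0.6718, 0.1542, 0.1989]
tool_rot: [0.0, 0.98, 0.201, 0.0]
contact_force: [0.2, -0.3, -1.0]
gripper_width: 0.139
grasp_force: 29.3
15.75 [0.6718 0.1542 0.1989] [1.000e-04 9.797e-01 2.006e-01 4.000e-04] [ 0.2 -0.3 -1. ] 0.13890095832949464 29.314974583976436 [ 0.03  0.55 -0.51  1.48  0.28  1.18 -1.69]
xyz [-0.1728 -0.0112 -0.0012] rot [ 0.02 -0.05  0.07]
top [318.6 345.9]
bodytop [318.5 311.4]
bodybot [318.4 293.2]
foot [318.3 281.4]
280  75  76  76  76  88 132 124 160 206 201 199 187 189 181 176 173 175 157  71  70 241 239 233 231 223
285  75  79  73  72 124 168 211 200 206 213 210 204 211 211 210 209 203 161 165  96  82 228 222 220 216
290 216 160  74  76 139 214 208 210 213 210 210 209 210 209 210 212 209 213  91 117 117 226 224 219 221
295 223 228 220  85  96  98 101  31  44  90  85  89 157 195 212 215 160  22  98 100  94 157 225 222 194
300 229 230 241 183 101  97  96  22  39  61  13  13  17  17  13  55  56  20  97  94  98  90 191 192 193
305 209 171 117  93  94  95  95  16  17  14  12  15   9  15  10  14  20  17 101  97  96  89 130 130 138
310  18  23  16  98  
[... 770 characters left out ...]
  11  14  14  20  94  21  28  20  34  20
350  42  22  22  20  14  46  18  16  14  14  13  15  11  13   9  18  10  10  22  48  19  24  21  34  22
355  23  21  13  12  12  20  21  19  71  13  17  14  11  15  17  14  18  17  21  19  20  25  26  18  17
360  18  12  16  18  16  15  21  14 200  22  16 120 179 195 191 194   9  15  12  18  25  24  17  21  19
365  17  19  19  14  12  18  18  13 241 219  27  29  23  11  14   9  13  14  19  18  20  18  20  17  17
370  18  14  26  18  15  17  19  16 237 223 225 200 183 108  39  22  21   7  21  15  19  18  15  18  20
375  19  19  25  17  21  17  22  15 239 221 218 211 196 192 196 179  50  20  21  23  19  19  21  21  15
0.68 [319.5, 298.0] 284 353 261 359
```

```bash
python3 -m crank '[{"delta_rot":[0,0,0],"xyz":[-0.03,-0.011,-0.002],"fingers":1},{"delta_rot":[0,0,0],"xyz":[-0.065,-0.011,-0.002],"fingers":1},{"delta_rot":[0,0,0],"xyz":[-0.1,-0.011,-0.002],"fingers":1},{"delta_rot":[0,0,0],"xyz":[-0.135,-0.011,-0.002],"fingers":1},{"delta_rot":[0,0,0],"xyz":[-0.16,-0.011,-0.002],"fingers":1},{"delta_rot":[0,0,0],"xyz":[-0.173,0.01,-0.002],"fingers":1},{"delta_rot":[0,0,0],"xyz":[-0.173,0.04,-0.002],"fingers":1},{"delta_rot":[0,0,0],"xyz":[-0.173,0.07,-0.002],"fingers":1},{"delta_rot":[0,0,0],"xyz":[-0.173,0.1,-0.002],"fingers":1},{"delta_rot":[0,0,0],"xyz":[-0.173,0.109,-0.002],"fingers":1}]'
python3 -m crank '[{"delta_rot":[0,0,0],"xyz":[0,0,0],"fingers":1},{"delta_rot":[0,0,0],"xyz":[0,0,0],"fingers":1},{"delta_rot":[0,0,0],"xyz":[0,0,0],"fingers":1}]'
python3 - <<'E'
from h import *
s=state(); v=cook([0,0,0]); delta([v[0]+.0004,v[1]+.0002,.1398])
cs={n:cam(n) for n in ('top','scene')}
for n,c in cs.items():
    for z in (.1465+.079*np.sin(2.04),): print(n,'grip@2.04',np.round(proj(c,cook([.035-.079*np.cos(2.04),0,z])),1),'weight',np.round(proj(c,s['eef_pos']+[0,0,.034]),1))
c=cs['scene']; cv2.imwrite('pics/s5.png',cv2.resize(c['img'][200:330,260:420],None,fx=4.5,fy=4.5,interpolation=cv2.INTER_CUBIC)[:,:,::-1])
E
```

```text
t: 16.85
eef_pos: [0.5553, -0.0182, 0.1987]
tool_rot: [0.0, 0.98, 0.198, -0.001]
contact_force: [0.5, 0.3, -1.4]
gripper_width: 0.14
grasp_force: 29.6
t: 17.15
eef_pos: [0.5548, -0.0122, 0.2002]
tool_rot: [-0.0, 0.979, 0.202, -0.0]
contact_force: [0.4, -0.5, -0.6]
gripper_width: 0.138
grasp_force: 29.6
17.15 [ 0.5548 -0.0122  0.2002] [-4.000e-04  9.794e-01  2.018e-01 -3.000e-04] [ 0.4 -0.5 -0.6] 0.13772936524362717 29.612328234070446 [ 0.32  0.32 -0.51  1.81  0.17  1.06 -1.41]
xyz [0.0005 0.0018 0.0604] rot [-0.05  0.02  0.21]
top grip@2.04 [364.4 177.3] weight [377.8 213.4]
scene grip@2.04 [389.8 241.4] weight [347.8 263.2]
```

View pics/s5.png

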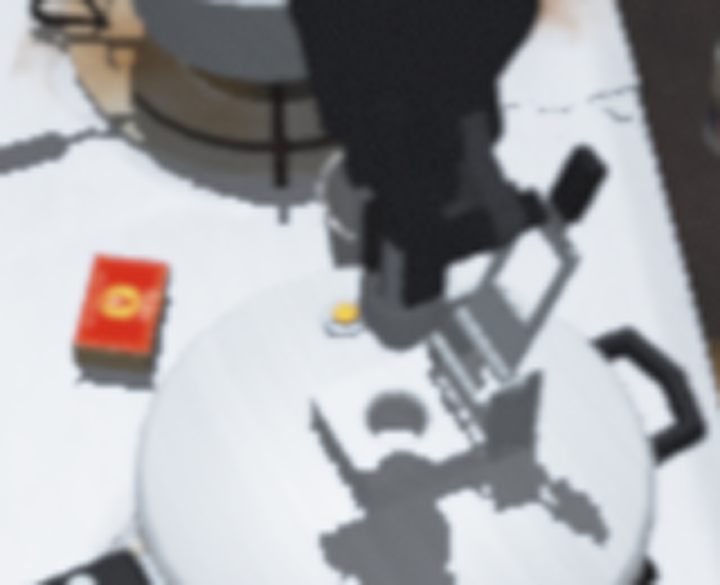

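The lever leans back with its grip at crop (580,183), about 2.04 rad. The weight hangs upright in the gripper above the open bore, which is at crop (397,412). I'll check the bore numerically.

```bash
python3 - <<'E'
from h import *
c=cam('scene'); g=c['img'].astype(int).sum(2)//3
v=cook([0,0,.126]); p=np.array(proj(c,v)); print('pred',p,'crop',(p-[260,200])*4.5)
for z in (.126,.109): print(z,proj(c,cook([0,0,z])))
for r in range(280,304): print(r,' '.join('%3d'%q for q in g[r,336:362]))
E
```

```text
pred [346.96660977 293.1712518 ] crop [391.34974395 419.27063309]
0.126 [np.float64(346.96660976561594), np.float64(293.17125179683103)]
0.109 [np.float64(346.6741776524543), np.float64(299.22867333564454)]
280 235 234 235 235 236 236 234 236 236 235 236 237 237 238 238 238 239 238 232 195 128 104 126 157 176 165
281 236 235 235 235 236 237 237 237 238 238 238 238 238 238 239 239 238 238 233 200 135 110 118 134 163 179
282 236 236 235 236 237 238 238 238 239 239 239 238 238 238 238 239 239 236 220 168 125 116 117 121 144 175
283 237 237 238 238 239 239 239 239 239 239 239 239 238 238 238 239 239 236 218 163 128 135 139 125 127 153
284 239 240 240 240 239 239 239 239 239 239 239 239 238 238 238 238 239 238 230 196 150 167 179 152 125 131
285 241 241 241 241 240 239 239 238 238 237 236 235 234 234 236 237 238 239 236 217 178 169 175 165 136 122
286 241 241 241 241 241 239 237 234 227 220 216 212 210 212 219 228 234 237 238 233 224 196 162 167 160 133
287 241 241 241 241 241 238 229 213 191 173 168 169 165 165 178 194 213 228 237 238 234 209 159 174 186 154
288 241 241 241 241 240 232 2
[... 998 characters left out ...]
 238 237 232 219 217 232 238 240 239 239 238 239 238
298 225 239 241 241 242 241 240 238 238 238 238 238 238 237 236 236 234 236 238 240 240 240 239 239 238 239
299 206 235 241 241 241 242 241 241 240 239 238 233 224 221 224 230 235 238 240 241 241 240 239 238 237 235
300 171 220 237 241 241 242 241 241 238 234 230 213 175 162 168 183 213 229 234 237 240 240 238 233 222 206
301 132 182 225 239 241 242 241 238 221 190 174 155 131 122 121 129 151 171 187 216 232 233 222 197 165 143
302 109 144 207 235 240 241 240 225 175 133 124 118 116 114 114 115 118 121 130 157 185 187 165 138 120 113
303 107 120 174 223 235 236 232 206 147 118 114 113 114 115 115 113 112 111 112 118 128 130 121 112 110 109
```

```bash
python3 -m crank '[{"delta_rot":[0,0,0],"xyz":[0.0008,0.001,0.01],"fingers":1},{"delta_rot":[0,0,0],"xyz":[0.0008,0.001,0.025],"fingers":1},{"delta_rot":[0,0,0],"xyz":[0.0008,0.001,0.035],"fingers":1},{"delta_rot":[0,0,0],"xyz":[0.0008,0.001,0.04],"fingers":1},{"delta_rot":[0,0,0],"xyz":[0.0008,0.001,0.04],"fingers":1},{"delta_rot":[0,0,0],"xyz":[0.0008,0.001,0.04],"fingers":1}]'
python3 - <<'E'
from h import *
s=state(); v=cook([0,0,0]); delta([v[0]+.0006,v[1]+.0003,.1398])
E
```

```text
t: 17.9
eef_pos: [0.5567, -0.0146, 0.1604]
tool_rot: [-0.0, 0.98, 0.201, 0.0]
contact_force: [0.6, 0.1, -0.8]
gripper_width: 0.14
grasp_force: 29.6
17.9 [ 0.5567 -0.0146  0.1604] [-1.000e-04  9.797e-01  2.006e-01  0.000e+00] [ 0.6  0.1 -0.8] 0.14019103452538392 29.63065370247932 [ 0.31  0.36 -0.5   1.85  0.2   0.98 -1.44]
xyz [-0.0001 -0.0012  0.0206] rot [-0.01 -0.    0.07]
```

```bash
python3 -m crank '[{"delta_rot":[0,0,0],"xyz":[0,-0.001,0.003],"fingers":1},{"delta_rot":[0,0,0],"xyz":[0,-0.001,0.006],"fingers":1},{"delta_rot":[0,0,0],"xyz":[0,-0.001,0.009],"fingers":1},{"delta_rot":[0,0,0],"xyz":[0,-0.001,0.012],"fingers":1},{"delta_rot":[0,0,0],"xyz":[0,-0.001,0.014],"fingers":1},{"delta_rot":[0,0,0],"xyz":[0,-0.001,0.014],"fingers":1}]'
python3 - <<'E'
from h import *
s=state(); v=cook([0,0,0]); delta([v[0]+.0006,v[1]+.0003,.1398])
E
```

```text
t: 18.5
eef_pos: [0.5559, -0.0138, 0.146]
tool_rot: [-0.0, 0.98, 0.201, -0.0]
contact_force: [-0.8, 0.8, -0.9]
gripper_width: 0.141
grasp_force: 29.6
18.5 [ 0.5559 -0.0138  0.146 ] [-1.000e-04  9.797e-01  2.005e-01 -3.000e-04] [-0.8  0.8 -0.9] 0.1407188133381894 29.630475121666677 [ 0.31  0.38 -0.49  1.86  0.22  0.95 -1.45]
xyz [ 0.0003 -0.0002  0.0062] rot [-0.02  0.04  0.07]
```

```bash
python3 -m crank '[{"delta_rot":[0,0,0],"xyz":[0,0,0.002],"fingers":1},{"delta_rot":[0,0,0],"xyz":[0,0,0.004],"fingers":1},{"delta_rot":[0,0,0],"xyz":[0,0,0.006],"fingers":1},{"delta_rot":[0,0,0],"xyz":[0,0,0.006],"fingers":1},{"delta_rot":[0,0,0],"xyz":[0,0,0.006],"fingers":1}]'
```

```text
t: 19.0
eef_pos: [0.5562, -0.0137, 0.1404]
tool_rot: [-0.0, 0.98, 0.201, -0.0]
contact_force: [-0.1, -0.2, -1.1]
gripper_width: 0.14
grasp_force: 29.6
```

```bash
python3 -m crank '[{"delta_rot":[0,0,0],"xyz":[0,0,0.001],"fingers":1},{"delta_rot":[0,0,0],"xyz":[0,0,0.001],"fingers":1},{"delta_rot":[0,0,0],"xyz":[0,0,0.002],"fingers":1},{"delta_rot":[0,0,0],"xyz":[0,0,0.002],"fingers":1}]'
```

```text
t: 19.4
eef_pos: [0.5563, -0.0138, 0.1402]
tool_rot: [0.0, 0.98, 0.2, 0.0]
contact_force: [-6.2, -1.1, 14.6]
gripper_width: 0.143
grasp_force: 33.7
```

```bash
python3 -m crank '[{"delta_rot":[0,0,0],"xyz":[0,0,-0.001],"fingers":1},{"delta_rot":[0,0,0],"xyz":[0,0,-0.002],"fingers":0.6},{"delta_rot":[0,0,0],"xyz":[0,0,-0.002],"fingers":0.4},{"delta_rot":[0,0,0],"xyz":[0,0,-0.002],"fingers":0.1},{"delta_rot":[0,0,0],"xyz":[0,0,-0.002],"fingers":-0.1},{"delta_rot":[0,0,0],"xyz":[0,0,-0.02],"fingers":-0.1},{"delta_rot":[0,0,0],"xyz":[0,0,-0.05],"fingers":-0.1},{"delta_rot":[0,0,0],"xyz":[0,0,-0.09],"fingers":-0.1},{"delta_rot":[0,0,0],"xyz":[0,0,-0.13],"fingers":-0.1},{"delta_rot":[0,0,0],"xyz":[0,0,-0.13],"fingers":-0.1}]' 20
python3 - <<'E'
from h import *
s=state()
c=cam('wrist'); g=c['img'].astype(int).sum(2)//3
for z,n in((.044,'top'),(.018,'bodytop'),(0,'bodybot')): print(n,np.round(proj(c,cook([0,0,.126+z])),1),'if up 5mm',np.round(proj(c,cook([0,0,.131+z])),1))
u,v=np.array(proj(c,cook([0,0,.170]))).astype(int)
for r in range(v-50,v+30,3): print(r,' '.join('%3d'%q for q in g[r,u-40:u+41:3]))
print(u-40)
# grip target: 83mm along lever at th
th=np.radians(117); r0=.083
t=cook([.035-r0*np.cos(th),0,.1465+r0*np.sin(th)]); print(t); delta([t[0],t[1],t[2]-.0555+.075])
for n in ('scene','top'):
    q=cam(n); print(n,[(np.round(x['pixel'],1).tolist(),round(x['score'],2)) for x in search_frame(n,'weight_mid')[:2]],np.round(proj(q,cook([0,0,.141])),1))
    print([np.round(proj(q,cook([.035-.079*np.cos(a),0,.1465+.079*np.sin(a)])),1).tolist() for a in (1.9,2.04,2.1)])
    cv2.imwrite(f'pics/{n}6.png',q['img'][:,:,::-1])
E
```

```text
t: 20.4
eef_pos: [0.5596, -0.013, 0.2743]
tool_rot: [0.001, 0.98, 0.201, 0.005]
contact_force: [0.6, -0.1, 0.7]
gripper_width: 0.547
grasp_force: 0.0
20.4 [ 0.5596 -0.013   0.2743] [0.001  0.9797 0.2006 0.0049] [ 0.6 -0.1  0.7] 0.5470329078184263 0.0 [ 0.34  0.26 -0.52  1.71  0.14  1.2  -1.38]
top [316.3 244.6] if up 5mm [316.3 246.7]
bodytop [316.3 234.7] if up 5mm [316.3 236.5]
bodybot [316.3 228.9] if up 5mm [316.3 230.4]
194 245 245 210 125  64 108 112 112 111 110 109 113 244 236 241 234 189 239 188 223 210 221 172 145 186 101 112
197 243 242 211 121 101 133 103  99  99  99  96  98 204 200 201 202 198 199 201 184 186 186 171 144 177 108 109
200 243 244 205 126 217 179 102  97 102  95 218 225 176 227 166 225 208 225 207 188 226 227 228 147 174 105 110
203 241 240 212 163  86 169 186 188 188 188 189 185 189 189 188 191 194 195 194 195 194 193 195 138 168 103 102
206 240 239 239 236 163 162 157 153 153 165 165 159 163 143 151 149 143 153 134 158 140 159 142 224 104 107 144
209 239 239 240 234 235 233 231 233 231 232 233 233 234 214 189 233 232 228 229 230 231 230 229 231 109 107 236
[... 1955 characters left out ...]
0 233 231 233 232 232 229 232 233 232 232 233 231 232 230 231
266 228 226 229 228 227 229 229 228 229 226 227 229 229 228 227 229 228 228 228 227 228 226 226 226 227 229 229
269 227 226 227 226 227 227 228 225 227 225 225 225 227 226 227 226 225 226 225 226 228 225 224 224 224 226 227
272 229 229 230 228 228 231 229 230 230 229 226 229 229 228 229 230 228 229 231 228 228 227 229 227 225 227 226
276
[0.62236866 0.01468053 0.25345354]
xyz [ 0.0702 -0.0006 -0.0013] rot [ 0.14 -0.3   0.06]
scene [([351.9, 285.7], 0.69), ([282.3, 410.1], 0.68)] [347.2 287.7]
[[384.3, 241.8], [389.8, 241.4], [392.1, 241.5]]
top [([374.4, 219.6], 0.53)] [375.4 216.4]
[[366.8, 181.9], [364.4, 177.3], [363.4, 175.5]]
```

```bash
python3 -m crank '[{"delta_rot":[0,0,0],"xyz":[0.03,-0.001,0],"fingers":-0.1},{"delta_rot":[0,0,0],"xyz":[0.06,-0.001,0],"fingers":-0.1},{"delta_rot":[0,0,0],"xyz":[0.072,-0.001,0],"fingers":-0.1},{"delta_rot":[0,0,0],"xyz":[0.072,-0.001,0.01],"fingers":-0.1},{"delta_rot":[0,0,0],"xyz":[0.072,-0.001,0.03],"fingers":-0.1},{"delta_rot":[0,0,0],"xyz":[0.072,-0.001,0.05],"fingers":-0.1},{"delta_rot":[0,0,0],"xyz":[0.072,-0.001,0.065],"fingers":-0.1},{"delta_rot":[0,0,0],"xyz":[0.072,-0.001,0.072],"fingers":-0.1},{"delta_rot":[0,0,0],"xyz":[0.072,-0.001,0.072],"fingers":-0.1}]' 20
python3 - <<'E'
from h import *
delta([.6237,.0162,.1989])
E
```

```text
t: 21.55
eef_pos: [0.6209, 0.015, 0.1952]
tool_rot: [-0.0, 0.98, 0.2, -0.001]
contact_force: [0.5, 0.6, -0.2]
gripper_width: 0.548
grasp_force: 0.0
xyz [ 0.0031 -0.     -0.0037] rot [-0.03  0.13  0.05]
```

```bash
python3 -m crank '[{"delta_rot":[0,0,0],"xyz":[0.003,0,-0.003],"fingers":-0.1},{"delta_rot":[0,0,0],"xyz":[0.003,0,-0.003],"fingers":1},{"delta_rot":[0,0,0],"xyz":[0.003,0,-0.003],"fingers":1},{"delta_rot":[0,0,0],"xyz":[0.003,0,-0.003],"fingers":1},{"delta_rot":[0,0,0],"xyz":[0.003,0,-0.003],"fingers":1},{"delta_rot":[0,0,0],"xyz":[0.003,0,-0.003],"fingers":1},{"delta_rot":[0,0,0],"xyz":[0.003,0,-0.003],"fingers":1}]' 20
python3 - <<'E'
r0=.083
import numpy as np
t0=np.radians(117)
for d in list(range(111,56,-6)): t=np.radians(d);print(d,round(r0*(np.cos(t0)-np.cos(t)),4),round(-r0*(np.sin(t)-np.sin(t0)),4))
t0=np.radians(57)
for d in list(range(51,-1,-6))+[0]: t=np.radians(d);print(d,round(r0*(np.cos(t0)-np.cos(t)),4),round(-r0*(np.sin(t)-np.sin(t0)),4))
E
```

```text
t: 22.25
eef_pos: [0.6256, 0.017, 0.2003]
tool_rot: [-0.0, 0.98, 0.201, 0.001]
contact_force: [0.7, 0.8, 6.4]
gripper_width: 0.18
grasp_force: 23.0
111 -0.0079 -0.0035
105 -0.0162 -0.0062
99 -0.0247 -0.008
93 -0.0333 -0.0089
87 -0.042 -0.0089
81 -0.0507 -0.008
75 -0.0592 -0.0062
69 -0.0674 -0.0035
63 -0.0754 0.0
57 -0.0829 0.0043
51 -0.007 0.0051
45 -0.0135 0.0109
39 -0.0193 0.0174
33 -0.0244 0.0244
27 -0.0287 0.0319
21 -0.0323 0.0399
15 -0.035 0.0481
9 -0.0368 0.0566
3 -0.0377 0.0653
0 -0.0378 0.0696
```

```bash
python3 -m crank '[{"delta_rot":[0,0,0],"xyz":[-0.0079,0,-0.0035],"fingers":1},{"delta_rot":[0,0,0],"xyz":[-0.0162,0,-0.0062],"fingers":1},{"delta_rot":[0,0,0],"xyz":[-0.0247,0,-0.008],"fingers":1},{"delta_rot":[0,0,0],"xyz":[-0.0333,0,-0.0089],"fingers":1},{"delta_rot":[0,0,0],"xyz":[-0.042,0,-0.0089],"fingers":1},{"delta_rot":[0,0,0],"xyz":[-0.0507,0,-0.008],"fingers":1},{"delta_rot":[0,0,0],"xyz":[-0.0592,0,-0.0062],"fingers":1},{"delta_rot":[0,0,0],"xyz":[-0.0674,0,-0.0035],"fingers":1},{"delta_rot":[0,0,0],"xyz":[-0.0754,0,0],"fingers":1},{"delta_rot":[0,0,0],"xyz":[-0.0829,0,0.0043],"fingers":1}]'
```

```text
t: 23.25
eef_pos: [0.5479, -0.0165, 0.1951]
tool_rot: [0.0, 0.98, 0.2, 0.0]
contact_force: [1.9, 0.6, 3.6]
gripper_width: 0.178
grasp_force: 23.4
```

```bash
python3 -m crank '[{"delta_rot":[0,0,0],"xyz":[-0.007,0,0.0051],"fingers":1},{"delta_rot":[0,0,0],"xyz":[-0.0135,0,0.0109],"fingers":1},{"delta_rot":[0,0,0],"xyz":[-0.0193,0,0.0174],"fingers":1},{"delta_rot":[0,0,0],"xyz":[-0.0244,0,0.0244],"fingers":1},{"delta_rot":[0,0,0],"xyz":[-0.0287,0,0.0319],"fingers":1},{"delta_rot":[0,0,0],"xyz":[-0.0323,0,0.0399],"fingers":1},{"delta_rot":[0,0,0],"xyz":[-0.035,0,0.0481],"fingers":1},{"delta_rot":[0,0,0],"xyz":[-0.0368,0,0.0566],"fingers":1},{"delta_rot":[0,0,0],"xyz":[-0.0377,0,0.0653],"fingers":1},{"delta_rot":[0,0,0],"xyz":[-0.0377,0,0.0653],"fingers":1}]'
```

```text
t: 24.25
eef_pos: [0.5132, -0.0313, 0.1283]
tool_rot: [-0.0, 0.98, 0.2, -0.001]
contact_force: [0.8, -5.3, 1.0]
gripper_width: 0.18
grasp_force: 23.7
```

```bash
python3 -m crank '[{"delta_rot":[0,0,0],"xyz":[0,0,0.002],"fingers":1},{"delta_rot":[0,0,0],"xyz":[0,0,0.004],"fingers":1},{"delta_rot":[0,0,0],"xyz":[0,0,0.0055],"fingers":1},{"delta_rot":[0,0,0],"xyz":[0,0,0.0055],"fingers":1}]'
```

```text
t: 24.65
eef_pos: [0.5134, -0.0314, 0.1249]
tool_rot: [0.001, 0.98, 0.2, -0.001]
contact_force: [-5.7, -6.1, 15.2]
gripper_width: 0.177
grasp_force: 25.5
```

```bash
python3 -m crank '[{"delta_rot":[0,0,0],"xyz":[0,0,-0.0005],"fingers":-0.1},{"delta_rot":[0,0,0],"xyz":[0,0,-0.0005],"fingers":-0.1},{"delta_rot":[0,0,0],"xyz":[0,0,-0.0005],"fingers":-0.1},{"delta_rot":[0,0,0],"xyz":[0,0,-0.0005],"fingers":-0.1},{"delta_rot":[0,0,0],"xyz":[0,0,-0.03],"fingers":-0.1},{"delta_rot":[0,0,0],"xyz":[0,0,-0.07],"fingers":-0.1},{"delta_rot":[0,0,0],"xyz":[-0.02,0,-0.12],"fingers":-0.1},{"delta_rot":[0,0,0],"xyz":[-0.02,0,-0.17],"fingers":-0.1},{"delta_rot":[0,0,0],"xyz":[-0.02,0,-0.17],"fingers":-0.1}]'
python3 - <<'E'
from h import *
s=state(); c=cam('wrist'); g=c['img'].astype(int).sum(2)//3; save(c,'w7.png')
for a in (0,.05,.1,.15): print(a,np.round(proj(c,cook([.035-.079*np.cos(a)+.0045*np.sin(a),0,.1465+.079*np.sin(a)+.0045])),1))
u,v=np.array(proj(c,cook([-.044,0,.151]))).astype(int)
n,l,st,ce=cv2.connectedComponentsWithStats((g[v-28:v+28,u-20:u+20]<45).astype(np.uint8)); i=1+np.argmax(st[1:,4]); print(st[i],ce[i]+[u-20,v-28])
u,v=np.array(proj(c,cook([0,0,.170]))).astype(int); print('wtop pred',proj(c,cook([0,0,.170])),proj(c,cook([0,0,.150])))
n,l,st,ce=cv2.connectedComponentsWithStats((g[v-22:v+22,u-12:u+13]<45).astype(np.uint8)); i=1+np.argmax(st[1:,4]); print(st[i],ce[i]+[u-12,v-22])
c=cam('scene'); g=c['img'].astype(int).sum(2)//3
for a in (0,.05,.1,.15): print(a,np.round(proj(c,cook([.035-.079*np.cos(a),0,.1465+.079*np.sin(a)])),1))
u,v=np.array(proj(c,cook([-.044,0,.1465]))).astype(int)
n,l,st,ce=cv2.connectedComponentsWithStats((g[v-10:v+11,u-11:u+12]<70).astype(np.uint8)); i=1+np.argmax(st[1:,4]); print(st[i],ce[i]+[u-11,v-10])
E
```

```text
t: 25.55
eef_pos: [0.4987, -0.0381, 0.3007]
tool_rot: [0.002, 0.98, 0.2, 0.005]
contact_force: [0.7, -0.0, 0.2]
gripper_width: 0.551
grasp_force: 0.0
25.55 [ 0.4987 -0.0381  0.3007] [0.0016 0.9797 0.2004 0.0052] [ 0.7 -0.   0.2] 0.5505003892073344 0.0 [ 0.43  0.13 -0.53  1.8   0.07  1.22 -1.28]
0 [317.1 200.1]
0.05 [317.1 200.5]
0.1 [317.2 200.7]
0.15 [317.2 200.6]
[ 11  12  20  32 615] [317.2097561  199.44715447]
wtop pred [np.float64(317.2150008771394), np.float64(139.92115701848064)] [np.float64(317.10862842711896), np.float64(139.3853851859198)]
[  4  13  19  19 269] [317.8401487  139.09665428]
0 [322.3 295.7]
0.05 [322.4 294.2]
0.1 [322.5 292.6]
0.15 [322.8 291. ]
[ 5  5 16 11 99] [323.45454545 295.07070707]
```

```bash
python3 - <<'E'
from h import *
c=cam('scene'); u,v=np.array(proj(c,cook([-.044,0,.1465]))).astype(int)
for im in (c['img'][:,:,::-1],cv2.imread('pics/scene0.png')):
    g=im.astype(int).sum(2)//3
    n,l,st,ce=cv2.connectedComponentsWithStats((g[v-10:v+11,u-11:u+12]<70).astype(np.uint8)); i=1+np.argmax(st[1:,4]); print(st[i],ce[i]+[u-11,v-10])
E
python3 -m crank '[{"delta_rot":[0,0,0],"xyz":[0,0,0],"fingers":-0.1},{"delta_rot":[0,0,0],"xyz":[0,0,0],"fingers":-0.1}]'
```

```text
[ 5  5 16 11 99] [323.45454545 295.07070707]
[  5   5  16  11 100] [323.48 294.91]
t: 25.9
eef_pos: [0.4946, -0.0385, 0.2926]
tool_rot: [-0.001, 0.98, 0.201, -0.001]
contact_force: [0.8, 0.4, -0.5]
gripper_width: 0.551
grasp_force: 0.0
```

The lever grip is back at its starting fully-down pixel position, and the weight's grip shows through the window.

```bash
python3 -c "
from station import job
print(job.hand_in())"
```

```text
the job is handed in; nothing more can be done
None
```

The job is handed in at about 26 s: the vent weight is upright and home in the vent, the lever is fully down over it, and the robot is clear; hand-in returned no verdict, and I did not re-measure the other items on the stove at the end.

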